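Lock the sample carrier

TASK

The blood-sample carrier on the bench is packed, its lid is on and the wire bails are already hooked over the lid, but the red latch levers at its two ends still stand out. Lock it for transport: with the fingertips, push each lever down and in past its dead point until it snaps flat against the end of the carrier. Only push - do not pinch or force the levers, do not pick up the carrier or shove it along the bench, and leave the things around it alone.

Things in the scene. Friction and masses are not known exactly. Their poses are not given: they have to be found in the camera images.
- carrier: Loose sample carrier, about 3 kg, on rubber feet: clear box 190 mm (its x) by 280 mm (its y); white lid 200 by 290 mm, top 140 mm above the bench; on it a blue handle, 130 mm long (y), up to 183 mm high. Origin: centre of the underside; z up. A latch sits in the middle of each short end (end faces at y = +140 and -140 mm).
- left_lever (a joint): Angle of the red lever at the carrier's +y end: 0 = locked, hanging flat along the end wall; 1.57 = level, straight out; more = up and out (stop 2.3). Above 1.4 it swings easily and stays put; below, a spring resists with up to 0.2 N m (7 N at 30 mm from the pin). Dead point at 0.26: pushed below 0.22 it snaps to 0; let go before, it springs back out to 1.4.
- right_lever (a joint): The same for the red lever at the carrier's -y end: 0 = locked, 1.57 = straight out from that end, larger = up and out.
- left_lever_pivot (a point): Middle of the left lever's hinge pin (parallel to the carrier's x): 118 mm above the bench, 10 mm outside the end wall (carrier x = 0, y = +150 mm). The lever: a red plate 28 mm wide along the pin, 4 mm thick, reaching 55 mm from the pin, lip slightly flared; its outer face, the one to push, lies 6 mm off the pin (outward when locked).
- right_lever_pivot (a point): The same for the right lever (carrier x = 0, y = -150 mm).
- left_lever_tip (a point): Middle of the free end (lip) of the left lever, 53 mm from the pin.
- right_lever_tip (a point): Middle of the free end (lip) of the right lever, 53 mm from the pin.
- tube_rack: Orange rack with capped tubes, 70 by 110 mm, 88 mm high; to be left alone. Origin: centre of its underside.
- sample_pot: Specimen pot with an orange lid, 66 mm across, 70 mm high; to be left alone. Origin: centre of its underside.
- stain_bottle: Amber bottle with a black cap, 56 mm across, 140 mm high; to be left alone. Origin: centre of its underside.
- slide_box: Blue and white slide box, 87 by 102 mm, 36 mm high; to be left alone. Origin: centre of its underside.

How it is judged:
By the outcome, as a careful person would: the job done as asked, in the order asked, and still so for the second after the job is handed in, with the robot touching nothing.
It also fails if it takes over 51 s, if anything falls off the work surface, if the arm or the gripper's body presses on something with over 40 N, if the wrist force passes 120 N, or if a joint passes its speed limit or range.

ROBOT

A 7-joint arm with a two-finger parallel gripper is mounted at the origin on the work surface. World frame = base frame: x ahead of the robot, y to its left, z up, the work surface at z = 0. Lengths are in m, angles in rad, forces in N, time in s.
With the tool pointing down it reaches from about 0.4 to 0.925 m from the base axis. Payload 5.6 kg.
Tool frame: the origin (TCP) lies at the very end of the fingers, on their centre line; the grasp point (between the pads) lies robot.grasp_offset behind it (robot.grasp_offset is the distance from the TCP to the grasp point, in m); z points along the fingers, y is the direction in which the jaws open and shut (so a half turn about z gives the same grasp; the last joint's range is limited). The gripper opens to 85 mm and grips with 20 to 120 N. Pads are 22 mm wide; open, the fingers measure 114 mm over their backs; the gripper's body (76 mm by 85 mm) begins 54 mm behind the grasp point. The pads swing forward as they close: fully open they stand 13 mm farther back than shut.
Start: joints at [-1.233, 0.468, -0.012, 1.603, 0.006, 1.071, -0.056], TCP at [0.242, 0.603, 0.231] pointing down, gripper open.
Joint ranges: [-2.53, 2.53], [-0.31, 2.02], [-1.57, 1.55], [0.28, 2.44], [-1.29, 4.43], [0.15, 1.84], [-2.92, 2.92]. Speed limits (rad/s): [2.57, 2.57, 3.14, 3.14, 3.14, 3.14, 3.14].

INTERFACE

Orientations are given as a unit quaternion [x, y, z, w].
In Python, from plant import robot, state, get_image, sign_off gives the robot as it stands. Calls block until the motion is done:
- robot.move_ptp(position, orientation): joint-space move of the TCP to a pose.
- robot.line_to(position, velocity=0.15, rot=None, max_force=None): straight line of the TCP; rot=None keeps the orientation; velocity is the mean speed in m/s. With max_force (N) it stops when the force on the tool has changed by that much, and returns True; else False.
- robot.set_joints(angles): joint-space move.
- robot.set_gripper(opening, force=None): finger opening in m; force is the grip in N (None keeps the last); returns when the fingers have stopped.
- robot.wait(seconds).
- robot.solve_ik(position, orientation): joint angles nearest the present ones, or None.
- state(): the state.
- get_image(name): name is "side" or "top" or "wrist"; returns a dict with "img" (420x560x3 uint8, blue, green, red), "fovy" (degrees; the focal length in pixels is half the picture's height over the tangent of half this angle, whatever the lens; pixels are square), "cx", "cy" (the principal point, pixels), "rvec" (rotation vector, rad) and "tvec" (3), from world to camera coordinates, as OpenCV has them. Camera axes: x right, y down, z forward; pixel columns grow to the right and rows downward; lengths in m; the calibration is good to about 2 mm. The wrist camera is an equidistant fisheye: a pixel r from the principal point sees the ray r / f radians off the axis. A picture is of the moment at which its call begins. There is no depth.
A pose or a line that the arm cannot do raises robot.PlanningError and nothing moves.
- sign_off(): hands the job in, once; it reports no verdict.
The state is a dict: "time": time; "joint_positions": joint angles; "joint_vel": joint speeds; "joint_efforts": joint torques, N m; "position": TCP position; "tool_rot": TCP orientation; "contact_force": force on the tool from outside, world axes, zero at the start; "ft_torque": the same for the moment, N m; "width": finger opening in m.
Only numpy, scipy, OpenCV 4.12 (cv2) and the standard library are available. Lean on these libraries where they do the work, as an engineer would, in place of code of your own. Each camera call takes 0.05 s, during which the arm holds its last target.

## Working session

There is one attempt and no reset: what is moved stays moved. The work goes in short steps, each a Python script; the robot and the scene stay as the last script left them, time stands still between calls to the robot, and variables do not carry over. Pictures are saved under pics/ and viewed, and the job is handed in when it is done.

```bash
mkdir -p pics; ls
python3 - <<'E'
from plant import robot,state,get_image
import cv2
for n in ("side","top","wrist"):
    d=get_image(n); cv2.imwrite(f"pics/{n}0.png",d["img"]); print(n,d["fovy"],d["cx"],d["cy"],d["rvec"],d["tvec"])
s=state(); print(s["time"],s["position"],s["tool_rot"],s["contact_force"],s["width"],robot.grasp_offset)
E
```

```text
pics
side 43.92703272028345 279.58450075547614 208.23694822053625 [ 2.23972776 -0.53071944  0.25078506] [-0.4962954   0.23227662  1.29069079]
top 44.454547106363364 274.7193408610909 209.498846040952 [ 2.13224626 -2.18376554  0.09413963] [0.0243969  0.55440601 1.24558167]
wrist 65.70646984690485 276.76300579390124 207.97703411323562 [-2.39879735 -1.62270524 -0.23124273] [-0.64882575 -0.03613064  0.3794125 ]
0.15 [0.24147653 0.603015   0.230534  ] [ 1.89282346e-01  9.81922454e-01 -6.94960123e-04 -7.27943156e-05] [-0.57901215 -0.04630992 -0.0442696 ] 0.08525777864059228 0.0187
```

View pics/side0.png

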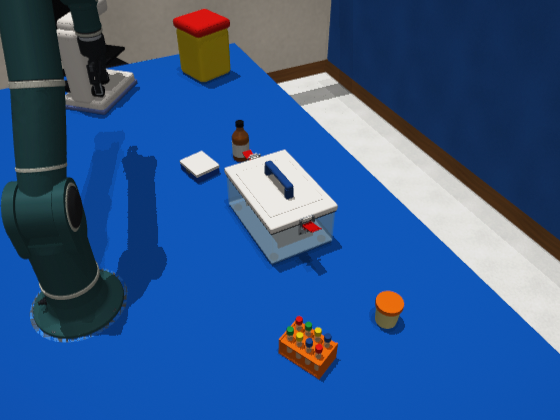

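View pics/top0.png

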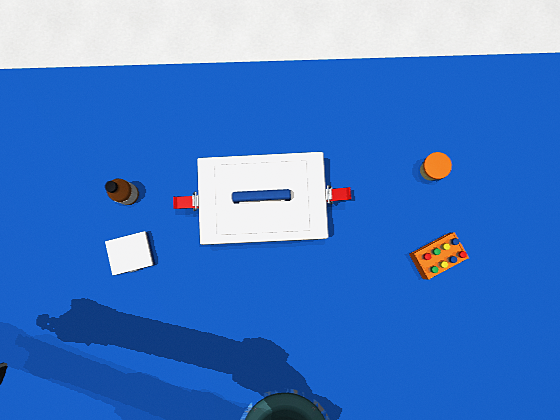

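View pics/wrist0.png

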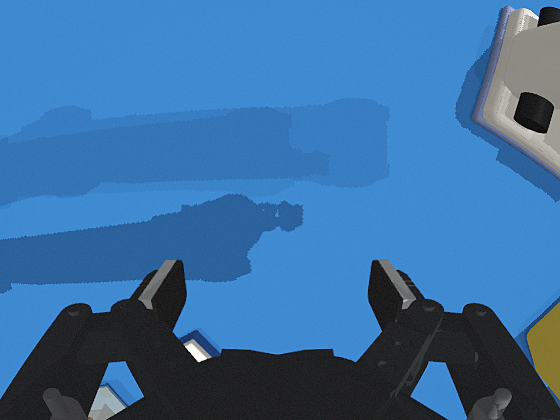

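```bash
cat > h.py <<'E'
import numpy as np,cv2
from plant import robot,state,get_image
def K(d):
    f=210/np.tan(np.radians(d["fovy"])/2); return np.array([[f,0,d["cx"]],[0,f,d["cy"]],[0,0,1]])
def proj(d,P):
    return cv2.projectPoints(np.array(P,float).reshape(-1,3),np.array(d["rvec"]),np.array(d["tvec"]),K(d),None)[0][:,0]
def back(d,uv,z):
    R=cv2.Rodrigues(np.array(d["rvec"]))[0]; t=np.array(d["tvec"]).ravel()
    r=np.linalg.inv(K(d))@np.array([*uv,1.]); c=-R.T@t; v=R.T@r
    return c+v*(z-c[2])/v[2]
E
python3 - <<'E'
from h import *
from scipy.optimize import least_squares
d=get_image("top"); im=d["img"]; s=get_image("side")
w=(im.min(2)>150).astype(np.uint8); w[:110]=0; 
n,l,st,_=cv2.connectedComponentsWithStats(w); i=1+np.argmax(st[1:,4])
m=(l==i).astype(np.uint8); m=cv2.morphologyEx(m,cv2.MORPH_OPEN,np.ones((15,15)))
c=max(cv2.findContours(m,0,1)[0],key=cv2.contourArea)
q=cv2.minAreaRect(c); box=cv2.boxPoints(q); print(box)
P=np.array([back(d,b,.14) for b in box]); print(P, np.linalg.norm(P-np.roll(P,1,0),axis=1)); ctr=P.mean(0)
e=[P[j]-P[(j+1)%4] for j in range(4)]; L=max(e,key=lambda v:np.linalg.norm(v)*(1 if v[1]>0 else 0)); yaw=np.arctan2(-L[0],L[1]); print("ctr",ctr,"yaw",yaw)
for nm,dd in(("top",d),("side",s)):
    a=dd["img"].astype(int); r=((a[:,:,2]>130)&(a[:,:,1]<60)&(a[:,:,0]<60)).astype(np.uint8)
    n,l,st,ce=cv2.connectedComponentsWithStats(r)
    print(nm,[(list(st[k]),ce[k].round(1)) for k in range(1,n) if st[k,4]>15])
# predicted lever for various angles
R=np.array([[np.cos(yaw),-np.sin(yaw)],[np.sin(yaw),np.cos(yaw)]])
def cw(p): return np.r_[ctr[:2]+R@np.array(p[:2]),p[2]]
for sg in(1,-1):
  for th in(1.4,1.57,1.8,2,2.2):
    tip=cw([0,sg*(.15+.053*np.sin(th)),.118-.053*np.cos(th)])
    print(sg,th,proj(d,tip)[0].round(1),proj(s,tip)[0].round(1))
for k,o in(("t",d),("s",s)):
    for x,y in([(342,195),(185,202)] if k=="t" else [(311,227),(251,156)]):
        cr=o["img"][y-30:y+30,x-40:x+40]; cv2.imwrite(f"pics/c_{k}{x}.png",cv2.resize(cr,None,fx=5,fy=5,interpolation=2))
a=[cv2.imread(f"pics/c_{n}.png") for n in("t185","t342","s251","s311")]
cv2.imwrite("pics/crops.png",np.vstack([np.hstack(a[:2]),np.hstack(a[2:])]))
for n,q in(("bottle",(112,187)),("slide",(130,252)),("rack",(440,256)),("pot",(437,166))): print(n,back(d,q,{"bottle":.14,"slide":.036,"rack":.088,"pot":.07}[n]))
E
```

```text
[[195.53825 157.63098]
 [322.97107 151.17868]
 [327.35718 237.80472]
 [199.92438 244.25702]]
[[ 0.66737238  0.18833499  0.14      ]
 [ 0.67448925 -0.10424396  0.14      ]
 [ 0.47616619 -0.10760183  0.14      ]
 [ 0.46845936  0.17970833  0.14      ]] [0.19909999 0.2926655  0.19835149 0.28741351]
ctr [0.5716218  0.03904938 0.14      ] yaw 0.024319829122976047
top [([np.int32(330), np.int32(187), np.int32(21), np.int32(14), np.int32(222)], array([340.7, 193.8])), ([np.int32(174), np.int32(196), np.int32(21), np.int32(13), np.int32(213)], array([182.8, 202.1])), ([np.int32(460), np.int32(251), np.int32(6), np.int32(7), np.int32(33)], array([462.6, 254.1])), ([np.int32(425), np.int32(253), np.int32(6), np.int32(7), np.int32(35)], array([427.5, 255.9]))]
side [([np.int32(173), np.int32(9), np.int32(56), np.int32(23), np.int32(721)], array([199.8,  19.8])), ([np.int32(243), np.int32(150), np.int32(9), np.int32(9), np.int32(49)], array([246.9, 153.2])), ([np.int32(303), np.int32(223), np.int32(18), np.int32(9), np.int32(92)], array([311.3, 226.8])), ([np.int32(295), np.int32(316), np.int32(7), np.int32(7), np.int32(30)], array([298.4, 319. ])), ([np.int32(315), np.int32(343), np.int32(8), np.int32(8), np.int32(45)], array([318.9, 346.4]))]
1 1.4 [175.6 203.3] [246.9 156.1]
1 1.57 [174.4 202.9] [246.7 153.6]
1 1.8 [173.9 202.2] [246.8 150.5]
1 2 [174.4 201.6] [247.1 148.3]
1 2.2 [175.9 201. ] [247.8 146.7]
-1 1.4 [348.7 194.8] [316.4 239.2]
-1 1.57 [349.5 194.2] [316.8 236.8]
-1 1.8 [349.6 193.5] [316.7 233. ]
-1 2 [348.6 193. ] [316.2 229.3]
-1 2.2 [346.7 192.6] [315.3 225.3]
bottle [0.60416711 0.3806774  0.14      ]
slide [0.45786932 0.36955846 0.036     ]
rack [ 0.43010048 -0.37237092  0.088     ]
pot [ 0.64610652 -0.3827713   0.07      ]
```

View pics/crops.png

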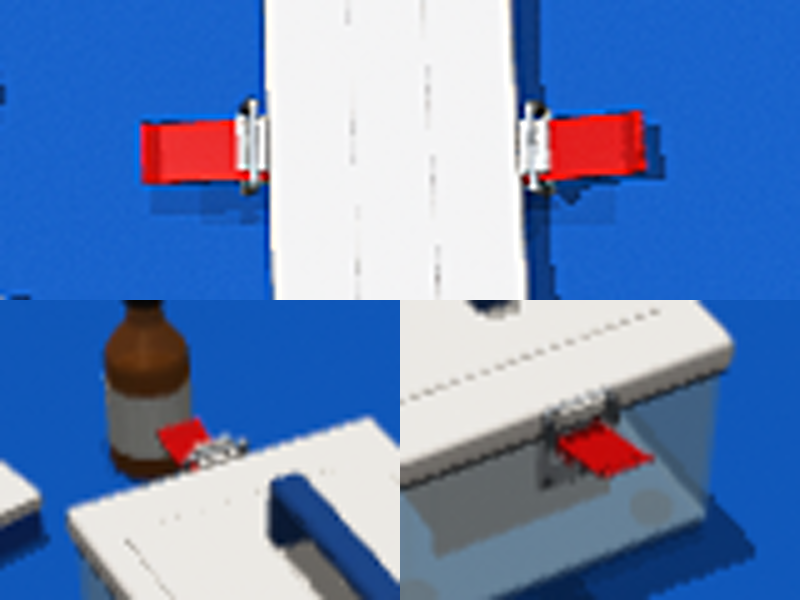

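```bash
cat >> h.py <<'E'
from scipy.spatial.transform import Rotation as Ro
CTR=np.array([.5716,.0390]); YAW=.0255
A=0.55; W=.011
ex=np.array([np.cos(YAW),np.sin(YAW),0]); ey=np.array([-np.sin(YAW),np.cos(YAW),0]); ez=np.array([0,0,1.])
def world(sg,out,up):   # out from pivot, up from pivot
    return np.r_[CTR,0]+ey*sg*(.15+out)+ez*(.118+up)
def tcp(sg,th,u,gap=0.,w=None):
    w=W if w is None else w
    n=np.array([np.cos(th),np.sin(th)]); l=np.array([np.sin(th),-np.cos(th)])
    h=.006+w*abs(np.cos(A+th))+gap
    p=l*u+n*h
    return world(sg,*p)
def quat(sg,k):  # k=0..3: quarter turn about tool z; k=0: tool x = carrier x
    z=-np.sin(A)*sg*ey-np.cos(A)*ez
    x=ex; y=np.cross(z,x)
    return (Ro.from_matrix(np.c_[x,y,z])*Ro.from_euler('z',k*np.pi/2)).as_quat()
E
python3 - <<'E'
from h import *
d=get_image("wrist");s=state()
c=-cv2.Rodrigues(np.array(d["rvec"]))[0].T@np.array(d["tvec"]).ravel()
print("cam in tool",Ro.from_quat(s["tool_rot"]).inv().apply(c-s["position"]))
for sg in(1,-1):
  for k in range(4):
    for th,u,g in((1.9,.038,.05),(.1,.046,0)):
      j=robot.solve_ik(tcp(sg,th,u,g),quat(sg,k)); print(sg,k,th,tcp(sg,th,u,g).round(3),None if j is None else np.round(j,2))
E
```

```text
cam in tool [ 0.07154641 -0.00048079 -0.14301384]
1 0 1.9 [0.567 0.204 0.191] [-1.13  0.7   0.75  1.65  0.05  1.19 -2.02]
1 0 0.1 [0.567 0.208 0.074] [-1.11  0.87  0.72  1.69 -0.06  1.02 -2.03]
1 1 1.9 [0.567 0.204 0.191] [-0.49  0.61 -0.2   1.6   0.56  1.35  2.26]
1 1 0.1 [0.567 0.208 0.074] [-0.51  0.76 -0.17  1.64  0.6   1.18  2.15]
1 2 1.9 [0.567 0.204 0.191] [-0.72  0.59  0.13  1.62  0.4   1.27  0.81]
1 2 0.1 [0.567 0.208 0.074] [-0.75  0.75  0.16  1.66  0.39  1.09  0.74]
1 3 1.9 [0.567 0.204 0.191] [-0.99  0.64  0.53  1.64  0.19  1.21 -0.58]
1 3 0.1 [0.567 0.208 0.074] [-0.97  0.8   0.49  1.68  0.14  1.03 -0.63]
-1 0 1.9 [ 0.576 -0.126  0.191] [-0.13  0.67  0.79  1.72 -0.89  1.45 -0.56]
-1 0 0.1 [ 0.576 -0.13   0.074] [-0.06  0.83  0.69  1.75 -0.99  1.31 -0.43]
-1 1 1.9 [ 0.576 -0.126  0.191] [-0.38  1.    1.34  1.73 -1.21  1.81 -1.91]
-1 1 0.1 [ 0.576 -0.13   0.074] [-0.29  1.06  1.11  1.76 -1.25  1.6  -1.85]
-1 2 1.9 [ 0.576 -0.126  0.191] [-0.16  0.69  0.84  1.72 -0.92  1.47  2.6 ]
-1 2 0.1 [ 0.576 -0.13   0.074] [ 0.19  0.73  0.32  1.73 -0.77  1.14  2.55]
-1 3 1.9 [ 0.576 -0.126  0.191] [-0.21  0.73  0.93  1.72 -0.96  1.51  1.06]
-1 3 0.1 [ 0.576 -0.13   0.074] [ 0.06  0.77  0.5   1.74 -0.88  1.22  1.06]
```

Run:
```python
from h import *
robot.set_gripper(0.0)
q=quat(1,1); p=tcp(1,1.9,.040)
robot.move_ptp(p+[0,.01,.12],q); print(state()["time"])
robot.line_to(p+[0,.005,.03],velocity=.15)
s=state();print(s["time"],s["position"],p,s["contact_force"],s["width"])
for n in("side","wrist"):
    d=get_image(n);cv2.imwrite(f"pics/{n}1.png",d["img"])
    if n=="side": cv2.imwrite("pics/side1.png",cv2.resize(d["img"][90:290,150:410],None,fx=3,fy=3))
```

```text
3.0917
3.8417 [0.56731855 0.22759612 0.1753097 ] [0.56692959 0.22211363 0.14462695] [-0.05065859  0.1554378  -0.12337086] 0.00042787987160496956
```

View pics/side1.png

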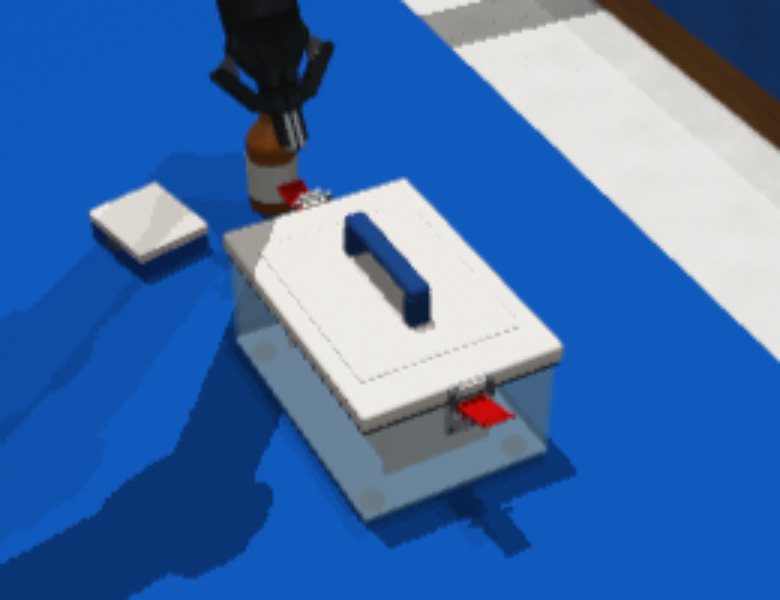

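View pics/wrist1.png

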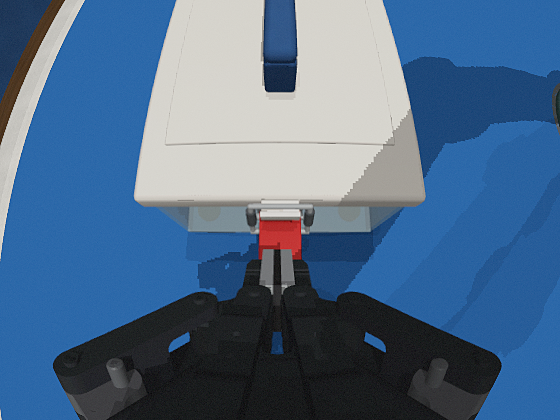

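The wrist view shows the closed fingertips (col ~277, row 250) just above the red left lever (col ~281, row 240), lined up to within a couple of mm; the side view agrees. I'll push along the arc.

```bash
cat >> h.py <<'E'
def push(sg,ths,us,v=.08,mf=20):
    for th,u in zip(ths,us):
        hit=robot.line_to(tcp(sg,th,u),velocity=v,max_force=mf)
        s=state(); print(round(th,2),hit,round(s["time"],2),np.round(s["contact_force"],1),np.round(s["position"]-tcp(sg,th,u),4))
        if hit: return True
E
python3 - <<'E'
from h import *
ths=[1.9,1.6,1.35,1.1,.85,.6]; us=[.040,.040,.040,.042,.044,.046]
push(1,ths,us)
d=get_image("wrist");cv2.imwrite("pics/wrist2.png",d["img"])
d=get_image("side");cv2.imwrite("pics/side2.png",cv2.resize(d["img"][90:290,150:410],None,fx=3,fy=3))
E
```

```text
1.9 False 4.47 [-0.1  0.1 -0.2] [-0.0002 -0.0002 -0.0005]
1.6 False 4.81 [ 0.4  0.  -0.7] [-0.0004  0.0004 -0.0007]
1.35 False 5.12 [-0.9 -0.6  1.1] [-0.0003 -0.0002 -0.0005]
1.1 False 5.43 [ 0.7 -1.9  5.9] [ 0.0007 -0.0012  0.0007]
0.85 False 5.72 [ 0.6 -1.7  6.9] [ 0.0007 -0.0006  0.0011]
0.6 False 5.98 [1.2 2.1 5.6] [0.0006 0.0011 0.0008]
```

View pics/wrist2.png

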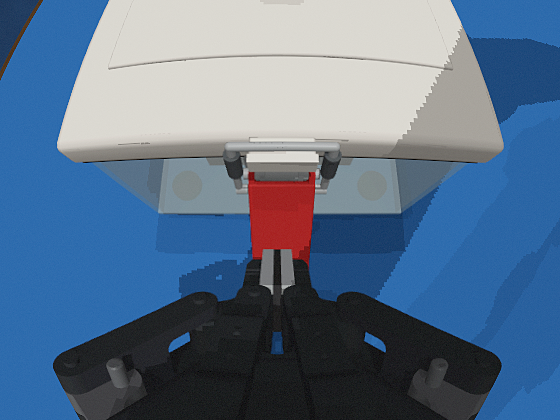

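View pics/side2.png

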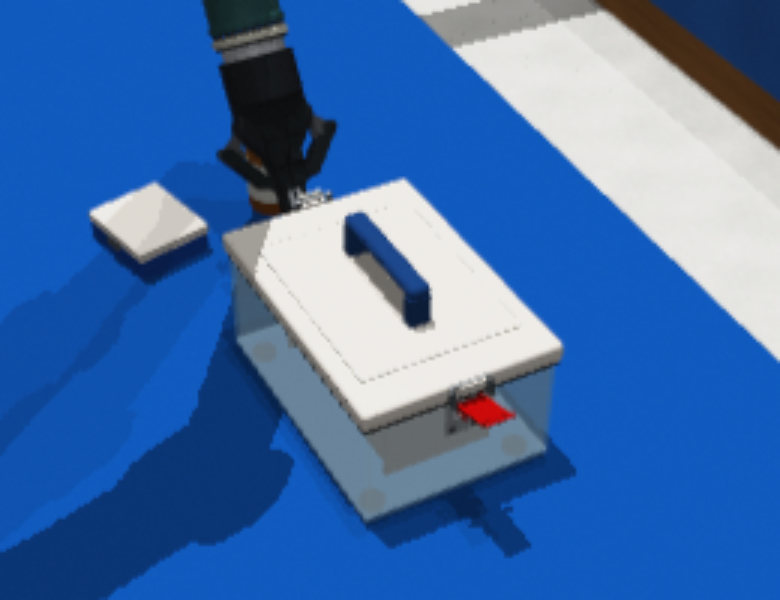

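The lever is following, with about 6 N of contact. The fingertips sit towards the lip, so I'll shift slightly inward and continue.

Run:
```python
from h import *
push(1,[.45,.32,.22,.14],[.044,.043,.042,.042],v=.06,mf=20)
robot.wait(.1); print(state()["contact_force"])
d=get_image("wrist");cv2.imwrite("pics/wrist3.png",d["img"])
```

```text
0.45 False 6.33 [2.8 4.5 0.1] [ 0.0002  0.002  -0.0001]
0.32 False 6.58 [ 1.4  3.9 -0.8] [-0.0005  0.0006 -0.0005]
0.22 False 6.83 [-0.1 -0.4 -0.2] [-0.0004 -0.0016 -0.0002]
0.14 False 7.08 [0.1 0.3 0.4] [-0.0001 -0.001  -0.0001]
[-0.31232952  0.97229035 -0.51331664]
```

View pics/wrist3.png

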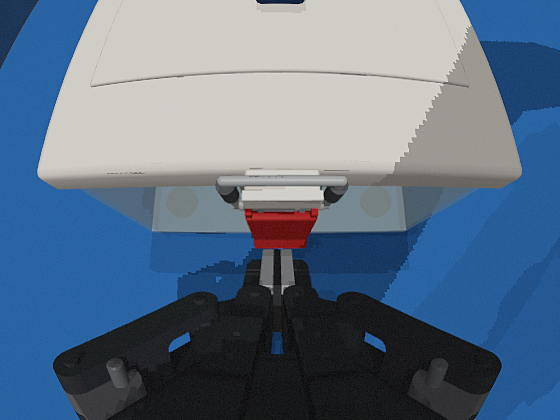

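Force fell to about 0 and the wrist view shows the red plate hanging below the pin, clear of the fingertips, so it snapped. Next I retreat and move to the right lever.

Run:
```python
from h import *
p=np.array(state()["position"])
robot.line_to(p+ey*.03+ez*.045,velocity=.15)
d=get_image("wrist");cv2.imwrite("pics/wrist4.png",d["img"])
p=np.array(state()["position"])
robot.line_to(p+ez*.2,velocity=.25)
q=quat(-1,3); P=tcp(-1,1.9,.040)
robot.move_ptp(P+[0,-.01,.18],q); print(state()["time"])
robot.line_to(P+[0,-.005,.03],velocity=.2)
s=state();print(s["time"],s["position"],P,s["contact_force"])
e=get_image("wrist"); cv2.imwrite("pics/w45.png",cv2.resize(np.hstack([d["img"],e["img"]]),(800,300),interpolation=3))
d=get_image("side");cv2.imwrite("pics/side5.png",cv2.resize(d["img"][90:290,150:410],None,fx=3,fy=3))
```

```text
10.2667
11.1667 [ 0.57680338 -0.14957687  0.17570328] [ 0.57627041 -0.14411363  0.14462695] [-0.24419112 -0.29457075  0.1839339 ]
```

View pics/w45.png

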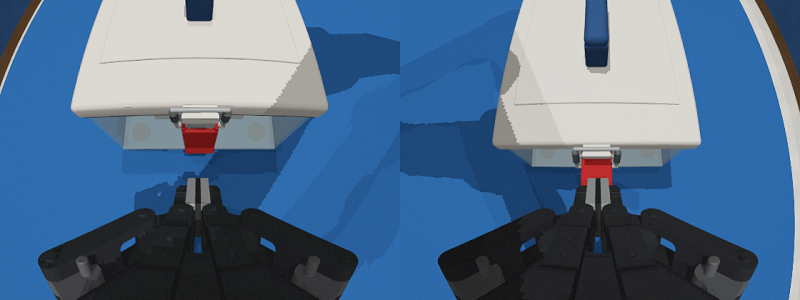

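View pics/side5.png

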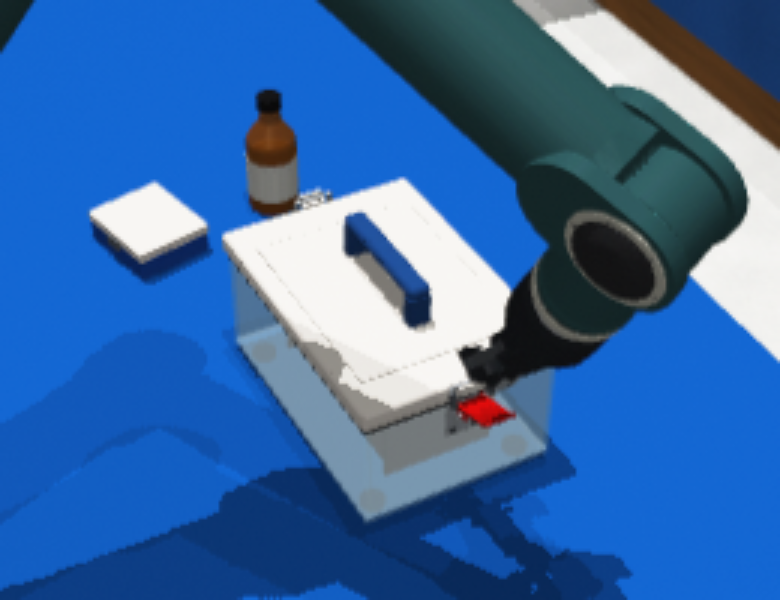

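Left half: the left lever is hanging flat. Right half: the fingertips are above the right lever, both at col ~597 of the montage. The carrier has not moved. Now I push the right lever.

Run:
```python
from h import *
if not push(-1,[1.9,1.6,1.35,1.1,.85,.6],[.040,.040,.040,.042,.044,.045]):
    push(-1,[.45,.32,.22,.14],[.044,.043,.042,.042],v=.06,mf=20)
robot.wait(.1); print(state()["contact_force"])
d=get_image("wrist");cv2.imwrite("pics/wrist6.png",d["img"])
```

```text
1.9 False 11.8 [ 0.4 -0.  -0.5] [-0.0002  0.0001 -0.0005]
1.6 False 12.13 [ 0.8 -0.5 -0.3] [-0.0003 -0.0005 -0.0006]
1.35 False 12.44 [-0.2  1.8  1.1] [-0.0002  0.0001 -0.0005]
1.1 False 12.76 [0.7 3.5 6.3] [0.0004 0.0012 0.0007]
0.85 False 13.04 [0.1 0.3 5.7] [ 0.0006 -0.0001  0.0011]
0.6 False 13.31 [ 0.8 -1.   4.1] [ 0.0006 -0.0009  0.0008]
0.45 False 13.56 [ 2.2 -2.2  1.3] [ 0.0004 -0.0009  0.0002]
0.32 False 13.81 [ 1.4 -1.8  0.4] [-0.0004  0.0004 -0.0005]
0.22 False 14.06 [-0.7 -0.5  0.1] [-0.0005  0.0011 -0.0004]
0.14 False 14.31 [-0.2  0.4  0.4] [-0.0002  0.0005 -0.0002]
[ 1.20164745 -0.20515108  0.45240844]
```

View pics/wrist6.png

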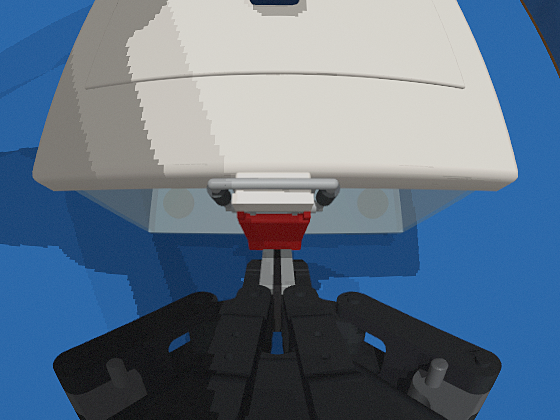

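The right lever looks the same as the left did: flat, and the force has dropped. I'll retreat clear and check from all views.

Run:
```python
from h import *
p=np.array(state()["position"])
robot.line_to(p-ey*.03+ez*.045,velocity=.15)
e=get_image("wrist")
robot.line_to(np.array(state()["position"])-ey*.03+ez*.2,velocity=.25)
robot.wait(.5)
t=get_image("top");s=get_image("side")
cv2.imwrite("pics/w7.png",np.vstack([cv2.resize(e["img"][80:280,130:430],(600,400)),]))
cv2.imwrite("pics/s7.png",np.hstack([cv2.resize(s["img"][110:290,210:350],(400,514)),cv2.resize(t["img"][100:310,90:480],(400,215)) if 0 else cv2.resize(t["img"][90:300,140:400],(400,323)).__class__((514,400,3),dtype=np.uint8)*0]))
cv2.imwrite("pics/t7.png",t["img"])
print(state()["time"],state()["contact_force"],proj(s,world(-1,.006,-.03)),proj(t,[world(1,.03,0),world(-1,.03,0)]))
```

```text
16.575 [ 0.37025418 -0.22937529  0.41429211] [[306.7910323  233.91230804]] [[184.30874602 202.48024017]
 [339.57432833 194.63488665]]
```

View pics/w7.png

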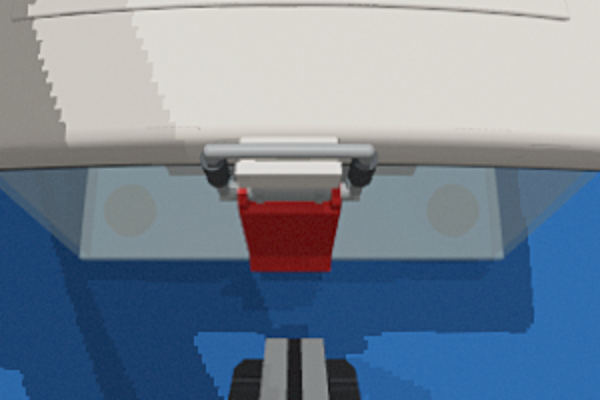

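View pics/s7.png

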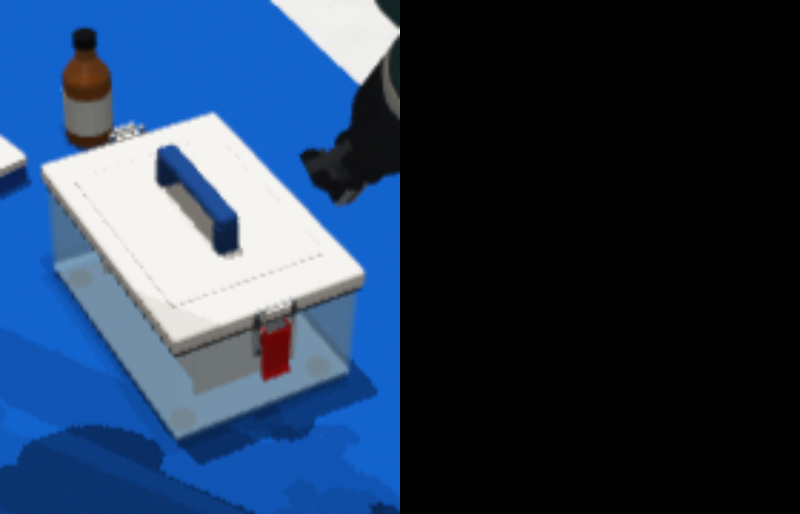

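View pics/t7.png

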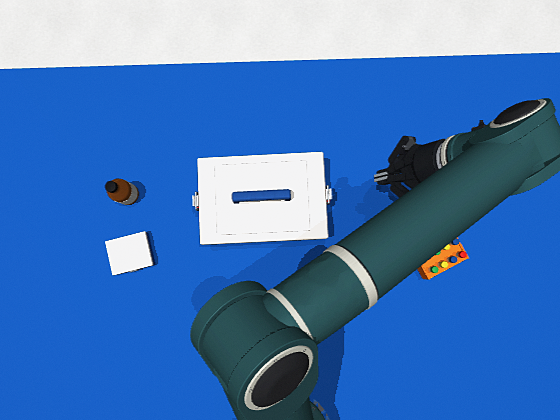

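The top view shows no red sticking out at either end, and the lid corners are where they were (198,158 and 323,152). The side view shows the right lever flat on the wall, and the gripper is clear of everything.

```bash
python3 -c "
from plant import sign_off
print(sign_off())"
```

```text
the job is handed in; nothing more can be done
None
```

Both latch levers are locked, and I handed the job in at about 16.6 s on the robot's clock. I closed the gripper and pushed each lever along its arc with the fingertips, left first and then right. The arm then backed off clear of everything.

- **Forces:** the force readings between push steps stayed under about 8 N, and the 20 N stop never triggered. On both levers the force dropped to near zero just past the dead point, as expected from a snap.
- **Levers:** after backing off, the wrist pictures show each lever hanging flat on its end wall. The last top picture shows no red sticking out at either end.
- **Surroundings:** the carrier's corners are at the same pixels as at the start, and the bottle and slide box have not moved.
- **Not fully checked:** in the last top picture the arm hid the specimen pot and part of the tube rack. I did not confirm those two in the final view, but the tool path stayed well away from them.

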